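# Park the roller striker at the top of its gutter

### The job

Ready the roller striker for the next strike: with a fingertip, push the white roller up the sloping gutter, over the small cross ridge and into the seat against the upper stop, so that it stays there by itself when you take the finger away. Roll it up slowly in the gutter: do not lift it out and do not fling it or let it race back down. Leave the tin, the violin mute and the hand lens beside the gutter where they are.

Things in the scene. Friction and masses are not known exactly. Their poses are not given: they have to be found in the camera images.
- gutter: Sloped steel gutter on a fixed wooden base, 340 x 110 mm. Origin: on the bench under the gutter's middle. Own x is level, along the gutter towards its HIGH end; z up. The floor rises to +x at 9 degrees (0.157 rad) and is 62 mm above the bench over the origin. Inside width 56 mm; side walls stand only 12 mm above the floor, so the roller stands out well above them.
- bar_edge (a point): Point on the gutter's LOW end: top edge of the aluminium glockenspiel bar (130 mm across, 32 mm wide, lying flat across the floor, its top 12 mm above the floor) where the roller starts; -118 mm along the gutter's x, 55 mm above the bench.
- stop (a point): Point at the middle of the face of the upper stop, an upright steel plate 60 mm wide that closes the gutter's HIGH end and stands 34 mm above its floor. This point is at the height of the roller's centre; the plate's top is 118 mm above the bench.
- roller: The striker: a plain white plastic roller, slippery (friction about 0.3), 48 mm diameter, 52 mm long, about 0.13 kg, dark bore in its ends, lying across the gutter. Origin: its centre; own y is its axis. It rolls freely and runs back down if let go below the ridge. It starts at rest at the low end against the glockenspiel bar.
- seat (a point): Point fixed to the gutter: the roller's centre when parked at the high end, on the floor with its low side touching the ridge's crest. The ridge is a wedge across the floor: rising gently over 36 mm to a 4 mm high crest, 13 mm downhill of this point, then dropping sharply. From here there is 3 mm of play to the upper stop; once over the crest the roller drops in and stays.
- rosin_tin: Bystander: round steel tin 62 mm across, 18 mm high, with an amber rosin cake. Origin at the centre of its underside.
- mute: Bystander: three-pronged black rubber violin mute lying flat, about 36 x 35 x 14 mm. Origin under its back bar.
- lens: Bystander: hand lens with a dark horn handle lying flat, 182 mm long in own x, lens 72 mm across, 14 mm high. Origin where the handle meets the lens, on its underside.
Not all that is in view belongs to the job. Of the things like the roller, leave any that is pink or yellow; of the rest the smaller one is meant.

How it is judged:
By the outcome, as a careful person would: the job done as asked, in the order asked, and still so for the second after the job is handed in, with the robot touching nothing.
It also fails if it takes over 43 s, if anything falls off the work surface, if the arm or the gripper's body presses on something with over 40 N, if the wrist force passes 120 N, or if a joint passes its speed limit or range.

### The arm

A 6-joint arm with a two-finger parallel gripper is mounted at the origin on the work surface. World frame = base frame: x ahead of the robot, y to its left, z up, the work surface at z = 0. Lengths are in mm, angles in rad, forces in N, time in s.
With the tool pointing down it reaches from about 300 to 850 mm from the base axis. Payload 5.4 kg.
Tool frame: the origin (TCP) lies on the front face of the gripper's body, between the roots of the fingers; the fingertips stand 73 mm ahead of it and the grasp point (between the pads) lies 54 mm ahead of it (ctrl.grip_point_offset is the z of the grasp point in the tool frame, in mm); z points along the fingers, y is the line along which they close (so a half turn about z gives the same grasp; the last joint's range is limited). The gripper opens to 85 mm and grips with 20 to 120 N. Pads are 22 mm wide; open, the fingers measure 114 mm over their backs; the gripper's body (76 mm by 85 mm) begins 54 mm behind the grasp point. The pads swing forward as they close: fully open they stand 13 mm farther back than shut.
Start: joints at [0.906, 0.158, 1.597, -0, 1.386, -0.21], TCP at [252.595, 516.53, 303.899] pointing down, gripper open.
Joint ranges: [-2.91, 2.91], [-0.94, 2.29], [0.18, 2.7], [-1.29, 4.43], [0.17, 2.64], [-3, 3]. Speed limits (rad/s): [2.57, 2.57, 3.14, 3.14, 3.14, 3.14].

### API

Orientations are given as a rotation vector (axis times angle).
In Python, from cell import ctrl gives the robot as it stands.
- The arm moves only by the tool drive_tool, never from a script. Its argument "steps" is a list of rows, each an object with "slide": the shift along the tool's x, y, z each as a share of 750 mm, from -1 to 1, a list of three; "angular": the turn, a rotation vector about the tool's x, y, z each as a share of 90 degrees, from -1 to 1, a list of three. In form: [{"slide": [tx, ty, tz], "angular": [rx, ry, rz]}, ...]. A call has exactly 10 rows; each row is the pose to reach, as a shift and turn from the pose commanded when the call began, along the tool's axes at that moment; what a row does not reach only later rows make up. A row lasts 1/8 s, in which the tool goes at most 62.5 mm and 10.7 degrees, less where a joint would pass 70% of its speed; a pose out of reach is approached as far as the arm can. A call with a number of a shift or a turn outside -1 to 1 is refused whole. A call with a gripper value outside its range is refused whole. "hand" is the opening, from 0 (shut) to 1 (fully open), set as the call begins (left out, the last holds). The fingers move at their own pace and stop on an object; "squeeze" is the grip in N (left out, the last holds). Time passes only in rows, so rows that repeat a pose let the fingers close, or fill a call up. It gives the time, the measured TCP pose, the force, the opening and the grip force at its end, in the units of the state.
- ctrl.sense(): the state, without advancing time (a new reading comes with each control period).
- ctrl.grab_frame(name): name is "scene" or "top"; returns a dict with "img" (400x640x3 uint8, red, green, blue), "depth" (400x640 float32, mm along the optical axis (not along the pixel's ray), 0 where there is no reading), "fx", "fy", "cx", "cy" (pixels), "extrinsics" (4x4, takes a point from camera to world coordinates). Camera axes: x right, y down, z forward; pixel columns grow to the right and rows downward; lengths in mm; the calibration is good to about 2 mm. A picture is of the moment at which its call begins.
- ctrl.sign_off(): hands the job in; it is judged then, once.
Trained networks look in a picture, given as the dict that the camera call returned (one of the last four; its "shot" number tells which), for a name from the list of things; names that differ only in an ending like _2 or _b are one class to them, and where a whole thing is asked for, a point or a joint stands for the part that bears it (a point fixed in the world has none). Each returns a list of dicts, best first, with "p" (0 to 1); they miss things now and then, are a little off and sometimes report something else, mostly with a low value. They report only what shows in the picture. A call takes as long as a camera call. They do not tell look-alikes from the thing itself.
- ctrl.search_frame(picture, label): "location" ([column, row] in pixels, amid what is visible of it).
- ctrl.outline_of(picture, label): "region" (400x640 bool, what is visible of it) and "location" ([column, row] in pixels, amid what is visible of it).
The state is a dict: "time": time; "joints": joint angles; "joint_vel": joint speeds; "tau": joint torques, N m; "position": TCP position; "tcp_rot": TCP orientation; "wrist_force": force on the tool from outside, world axes, zero at the start; "wrist_torque": the same for the moment, N m; "gripper_width": finger opening in mm; "gripper_force": force on a finger pad.
Only numpy, scipy, OpenCV 4.12 (cv2) and the standard library are available. Lean on these libraries where they do the work, as an engineer would, in place of code of your own. Each camera call takes 0.05 s, during which the arm holds its last target. There are 200 camera calls.

## Working session

There is one attempt and no reset: what is moved stays moved. The work goes in short steps, Python scripts to look and compute and a tool call to move; the robot and the scene stay as the last step left them, time stands still between calls to the robot, and variables do not carry over. Pictures are saved under pics/ and viewed, at most 10 in all, crops included, and the job is handed in when it is done.

Besides the shell and the picture viewer there is one more tool, called after "Call:" as a command line: name --argument value ..., lists and objects as JSON in quotes. drive_tool: Moves the arm, as the interface text tells. Shift numbers are shares of 750 mm and turn numbers shares of 90 degrees, none past 1 either way. Its arguments: {"type":"object","properties":{"steps":{"type":"array"},"hand":{"type":"number"},"squeeze":{"type":"number"}},"required":["steps"]}

```bash
mkdir -p pics; ls; cat > h.py <<'E'
import numpy as np, cv2
from cell import ctrl
def save(f,name,crop=None,s=1):
    im=f["img"][:,:,::-1]
    if crop: x0,y0,x1,y1=crop; im=im[y0:y1,x0:x1]
    cv2.imwrite("pics/"+name,cv2.resize(im,None,fx=s,fy=s,interpolation=cv2.INTER_CUBIC))
def world(f):
    d=f["depth"].astype(float); v,u=np.indices(d.shape)
    P=np.stack([(u-f["cx"])/f["fx"]*d,(v-f["cy"])/f["fy"]*d,d,np.ones_like(d)],-1)
    return (P@np.array(f["extrinsics"]).T)[...,:3]
E
python3 - <<'E'
from h import *
for n in("scene","top"):
    f=ctrl.grab_frame(n); save(f,n+"0.png"); W=world(f)
    for l in("roller","gutter","rosin_tin","mute","lens","stop","bar_edge","seat"):
        for r in ctrl.outline_of(f,l)[:4]:
            m=r["region"]&(f["depth"]>0); print(n,l,round(r["p"],2),np.round(r["location"]),np.round(np.median(W[m],0)) if m.any() else None, m.sum())
E
```

```text
pics
scene roller 0.92 [199. 152.] [ 434. -357.   50.] 1013
scene roller 0.9 [235. 254.] [ 701. -209.   57.] 1706
scene roller 0.67 [180. 194.] [ 559. -356.   39.] 689
scene roller 0.62 [247. 183.] [ 555. -211.   87.] 694
scene gutter 0.9 [307. 202.] [555. -92.  14.] 8221
scene rosin_tin 0.81 [254. 156.] [ 397. -237.   15.] 468
scene rosin_tin 0.3 [304. 263.] [679. -85.  13.] 378
scene mute 0.57 [302. 262.] [678. -87.  13.] 335
scene lens 0.85 [377. 169.] [396.  53.   7.] 878
scene lens 0.56 [245. 186.] [ 555. -211.   86.] 716
scene stop 0.76 [310. 204.] [555. -91.  14.] 8243
scene bar_edge 0.59 [307. 206.] [555. -91.  14.] 8222
scene seat 0.69 [306. 206.] [556. -91.  14.] 7943
top roller 0.88 [380. 214.] [ 536. -214.   90.] 388
top roller 0.86 [387. 161.] [ 676. -213.   59.] 771
top roller 0.84 [435. 221.] [ 540. -360.   43.] 394
top roller 0.67 [435. 272.] [ 404. -359.   60.] 705
top gutter 0.9 [337. 214.] [ 521. -107.   52.] 4893
top rosin_tin 0.89 [384. 272.] [ 390. -240.   14.] 474
top mute 0.57 [335. 161.] [674. -86.  12.] 180
top lens 0.61 [272. 256.] [395.  52.   8.] 858
top lens 0.18 [334. 214.] [ 521. -106.   52.] 4829
top stop 0.82 [339. 216.] [ 520. -105.   53.] 4640
top seat 0.88 [337. 213.] [ 521. -107.   52.] 4872
```

View pics/scene0.png

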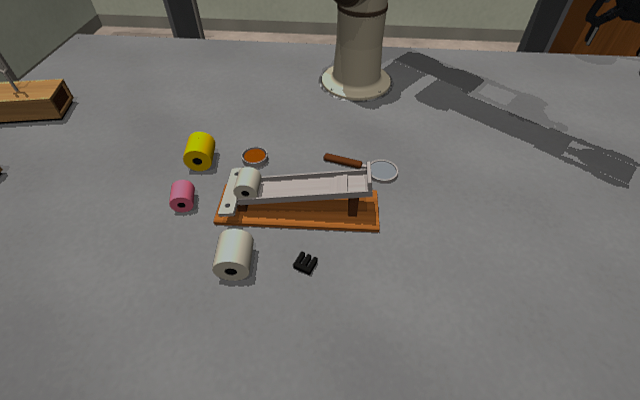

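View pics/top0.png

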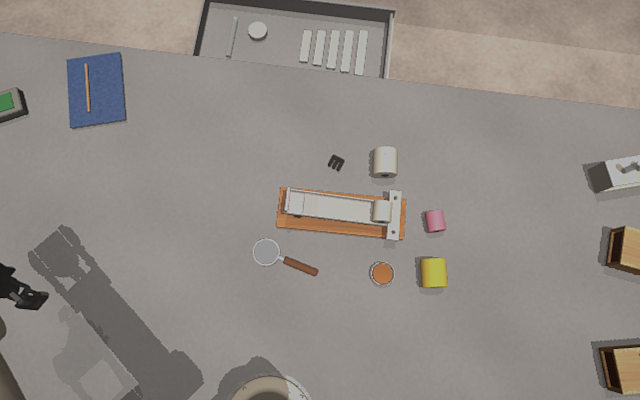

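Candidates in the top image are the white roller in the gutter (380,212), a large white one (385,161), pink (435,221) and yellow (433,272). Pink and yellow are excluded, and the smaller white one in the gutter fits. Its low end is at the right with the bar at (394,215), and the stop is at the left near (286,203).

```bash
python3 - <<'E'
from h import *
f=ctrl.grab_frame("top"); save(f,"crop1.png",(265,140,455,290),4); W=world(f)
X=W.reshape(-1,3)
# walls/floor points of the gutter: z plane; 
g=ctrl.outline_of(f,"gutter")[0]["region"]&(f["depth"]>0)
P=W[g]; s=P[P[:,2]>30]
rect=cv2.minAreaRect(P[:,:2].astype(np.float32)); print("whole",rect)
rect=cv2.minAreaRect(s[:,:2].astype(np.float32)); print("high",rect)
hsv=cv2.cvtColor(f["img"],cv2.COLOR_RGB2HSV)
w=cv2.inRange(hsv,(5,120,60),(22,255,255))>0; v,u=np.indices(w.shape)
w&=(u>270)&(u<412)&(v>180)&(v<245)
print("wood",cv2.minAreaRect(W[w&(f['depth']>0)][:,:2].astype(np.float32)))
for r in ctrl.outline_of(f,"roller")[:4]:
    m=r["region"]&(f["depth"]>0); Q=W[m]; print(np.round(r["location"]),cv2.minAreaRect(Q[:,:2].astype(np.float32)),np.percentile(Q[:,2],[2,50,98]).round())
# high end (stop): highest points for y>-60
t=P[(P[:,2]>108)&(P[:,1]>-60)]; print("stop top",len(t),t.mean(0).round(1) if len(t) else 0, t.min(0).round(1),t.max(0).round(1))
for y in range(-240,50,20):
    q=P[(abs(P[:,1]-y)<10)&(P[:,2]>40)]
    if len(q): print(y,q[:,0].min().round(),q[:,0].max().round(),np.percentile(q[:,2],[5,50,95]).round())
print(f["extrinsics"], ctrl.sense()["tcp_rot"], ctrl.sense()["position"])
E
```

```text
whole ((542.2755126953125, -116.64108276367188), (145.973876953125, 340.077880859375), 1.932210087776184)
high ((536.4397583007812, -117.83345031738281), (129.8024444580078, 298.584228515625), 1.0592511892318726)
wood ((534.6890869140625, -115.96440124511719), (109.69532775878906, 337.0606994628906), 1.738754391670227)
[433. 273.] ((406.8580322265625, -372.39404296875), (69.56182098388672, 77.08130645751953), 8.718695640563965) [27. 60. 68.]
[435. 223.] ((542.3339233398438, -367.5787353515625), (52.250587463378906, 56.31381607055664), 12.830435752868652) [21. 44. 51.]
[384. 165.] ((693.0929565429688, -215.29818725585938), (94.72685241699219, 64.53412628173828), 5.346002578735352) [17. 59. 68.]
stop top 81 [530.4  22.2 117.8] [500.5  17.8 112.8] [559.7  26.9 122.9]
-240 474.0 604.0 [49. 54. 58.]
-220 507.0 514.0 [44. 57. 60.]
-200 506.0 568.0 [47. 51. 69.]
-180 506.0 569.0 [49. 52. 64.]
-160 505.0 569.0 [52. 56. 67.]
-140 505.0 567.0 [54. 59. 70.]
-120 504.0 566.0 [57. 62. 74.]
-100 503.0 566.0 [59. 65. 76.]
-80 503.0 566.0 [64. 68. 82.]
-60 502.0 566.0 [67. 71. 83.]
-40 502.0 565.0 [71. 76. 87.]
-20 501.0 564.0 [76. 80. 90.]
0 500.0 563.0 [76. 81. 93.]
20 499.0 563.0 [ 80.  95. 120.]
40 502.0 559.0 [82. 84. 95.]
[[ 1.29822492e-01 -9.63359933e-01  2.34699297e-01  2.86118603e+02]
 [-9.91512503e-01 -1.27802449e-01  2.38640069e-02 -7.36840762e+01]
 [ 7.00551676e-03 -2.35805373e-01 -9.71775051e-01  1.21439651e+03]
 [ 0.00000000e+00  0.00000000e+00  0.00000000e+00  1.00000000e+00]] [-7.08224770e-01 -3.06070783e+00 -1.05807326e-05] [252.57821232 516.52883036 303.90285701]
```

View pics/crop1.png

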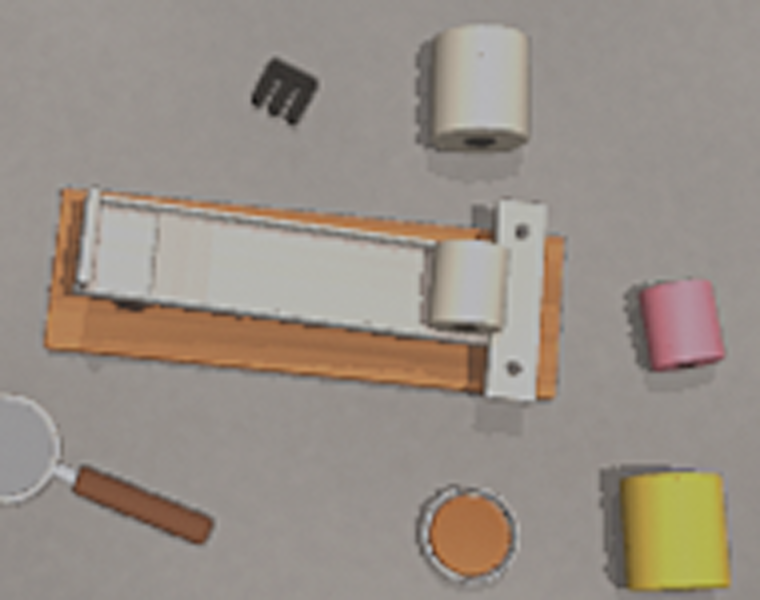

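The crop confirms it: the small white roller lies in the gutter against the bar (crop 468,285) and the stop is at (90,240). Next I work out the approach.

```bash
cat >> h.py <<'E'
from scipy.spatial.transform import Rotation as R
a=np.array([-0.03,1,0]);a/=np.linalg.norm(a)
O=np.array([535.3,-116,0.])
TGT=R.from_matrix(np.column_stack([a,np.cross([0,0,-1],a),[0,0,-1]]))
def rel(p):
    s=ctrl.sense(); r=R.from_rotvec(s["tcp_rot"])
    print("slide",np.round(r.inv().apply(np.array(p)-s["position"])/750,4),"ang",np.round((r.inv()*TGT).as_rotvec()/(np.pi/2),4))
E
python3 - <<'E'
from h import *
p=O+a*-142; p[2]=260; print(p); rel(p)
E
```

```text
[ 539.55808429 -257.9361431   260.        ]
slide [-0.7973 -0.7596  0.0585] ang [-0.     -0.      0.6914]
```

Call:
drive_tool --steps '[{"slide":[-0.04,-0.038,0.003],"angular":[0,0,0.035]},{"slide":[-0.08,-0.076,0.006],"angular":[0,0,0.07]},{"slide":[-0.13,-0.124,0.01],"angular":[0,0,0.11]},{"slide":[-0.18,-0.171,0.013],"angular":[0,0,0.156]},{"slide":[-0.23,-0.219,0.017],"angular":[0,0,0.2]},{"slide":[-0.28,-0.267,0.02],"angular":[0,0,0.243]},{"slide":[-0.33,-0.314,0.024],"angular":[0,0,0.286]},{"slide":[-0.38,-0.362,0.028],"angular":[0,0,0.33]},{"slide":[-0.43,-0.41,0.032],"angular":[0,0,0.373]},{"slide":[-0.48,-0.457,0.035],"angular":[0,0,0.416]}]' --hand 0

```text
time: 2.3
position: [425.8, 48.8, 277.8]
tcp_rot: [1.656, 2.669, 0.001]
wrist_force: [0.3, -0.2, 0.8]
gripper_width: -0.4
gripper_force: 0.0
```

```bash
python3 - <<'E'
from h import *
p=O+a*-142; p[2]=260; rel(p); s=ctrl.sense(); print(s["joints"],s["time"])
E
```

```text
slide [-0.4338 -0.0457  0.0239] ang [6.000e-04 2.000e-04 2.738e-01]
[-1.69551702e-01 -2.18442936e-01  2.01745660e+00  1.17507037e-04
  1.34165029e+00 -6.29679184e-01] 2.3
```

Call:
drive_tool --steps '[{"slide":[-0.05,-0.005,0.003],"angular":[0,0,0.032]},{"slide":[-0.1,-0.01,0.006],"angular":[0,0,0.063]},{"slide":[-0.15,-0.016,0.008],"angular":[0,0,0.095]},{"slide":[-0.2,-0.021,0.011],"angular":[0,0,0.126]},{"slide":[-0.25,-0.026,0.014],"angular":[0,0,0.158]},{"slide":[-0.3,-0.032,0.017],"angular":[0,0,0.19]},{"slide":[-0.35,-0.037,0.019],"angular":[0,0,0.221]},{"slide":[-0.39,-0.041,0.021],"angular":[0,0,0.246]},{"slide":[-0.42,-0.044,0.023],"angular":[0,0,0.265]},{"slide":[-0.434,-0.0457,0.024],"angular":[0,0,0.274]}]'

```text
time: 3.55
position: [540.1, -257.1, 259.4]
tcp_rot: [-2.187, -2.255, 0.0]
wrist_force: [-0.2, -0.9, -0.4]
gripper_width: 0.1
gripper_force: 0.0
```

```bash
python3 - <<'E'
from h import *
p=O+a*-142; p[2]=160; rel(p); s=ctrl.sense(); print(s["joints"],s["position"])
f=ctrl.grab_frame("scene"); save(f,"s2.png",(160,60,420,255),3); W=world(f)
v,u=np.indices(f["depth"].shape); q=s["position"]
m=(f["depth"]>0)&(abs(W[...,0]-q[0])<40)&(abs(W[...,1]-q[1])<40)&(W[...,2]>100)&(W[...,2]<q[2]-5)
Q=W[m]; 
for z in range(150,260,10):
    k=Q[(Q[:,2]>=z)&(Q[:,2]<z+10)]
    if len(k): print(z,len(k),k.min(0).round(),k.max(0).round())
E
```

```text
slide [-0.0011 -0.0008  0.1326] ang [-0.0001 -0.0001  0.0005]
[-6.46026615e-01  2.53193677e-01  1.57682445e+00 -1.53500554e-05
  1.31179109e+00 -6.76861573e-01] [ 540.14680551 -257.09005419  259.43978933]
180 10 [ 547. -265.  188.] [ 549. -249.  190.]
190 54 [ 534. -269.  190.] [ 555. -247.  200.]
200 69 [ 535. -270.  200.] [ 556. -247.  210.]
210 69 [ 534. -268.  210.] [ 556. -247.  220.]
220 28 [ 534. -264.  220.] [ 556. -246.  229.]
230 113 [ 506. -269.  230.] [ 576. -244.  240.]
240 76 [ 500. -269.  240.] [ 580. -244.  249.]
250 41 [ 501. -256.  250.] [ 580. -241.  254.]
```

View pics/s2.png

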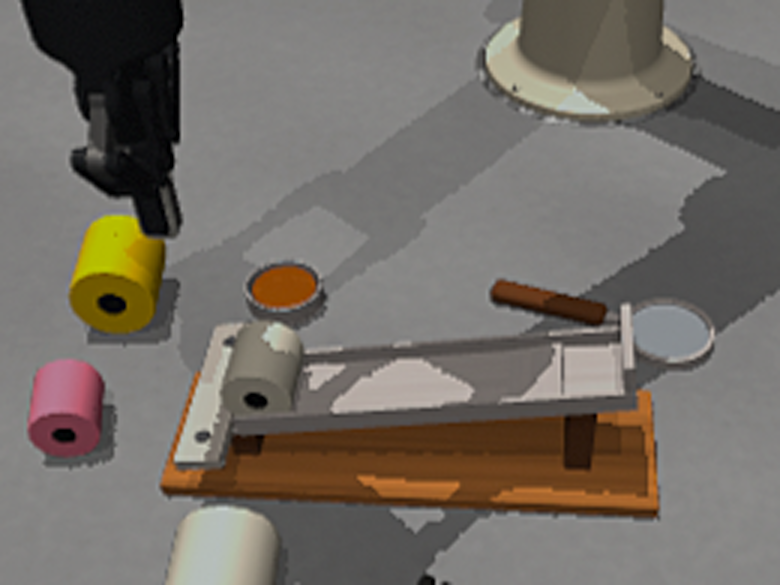

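The shut fingertips are 73 mm ahead of the TCP, at z about 187, and clear behind the roller. Next, descend behind the roller.

Call:
drive_tool --steps '[{"slide":[-0.002,0,0.02],"angular":[0,0,0]},{"slide":[-0.004,0,0.045],"angular":[0,0,0]},{"slide":[-0.004,0,0.07],"angular":[0,0,0]},{"slide":[-0.004,0,0.095],"angular":[0,0,0]},{"slide":[-0.004,0,0.115],"angular":[0,0,0]},{"slide":[-0.004,0,0.13],"angular":[0,0,0]},{"slide":[-0.004,0,0.142],"angular":[0,0,0]},{"slide":[-0.004,0,0.152],"angular":[0,0,0]},{"slide":[-0.004,0,0.159],"angular":[0,0,0]},{"slide":[-0.004,0,0.163],"angular":[0,0,0]}]'

```text
time: 4.85
position: [540.2, -259.2, 137.3]
tcp_rot: [2.185, 2.257, 0.0]
wrist_force: [0.1, -0.8, -0.4]
gripper_width: 0.2
gripper_force: 0.0
```

```bash
python3 - <<'E'
from h import *
s=ctrl.sense(); print(s["position"],s["wrist_force"])
f=ctrl.grab_frame("scene"); save(f,"s3.png",(190,110,400,260),3.8)
E
```

```text
[ 540.17352707 -259.1713635   137.28160533] [ 0.05192776 -0.76951445 -0.42234082]
```

View pics/s3.png

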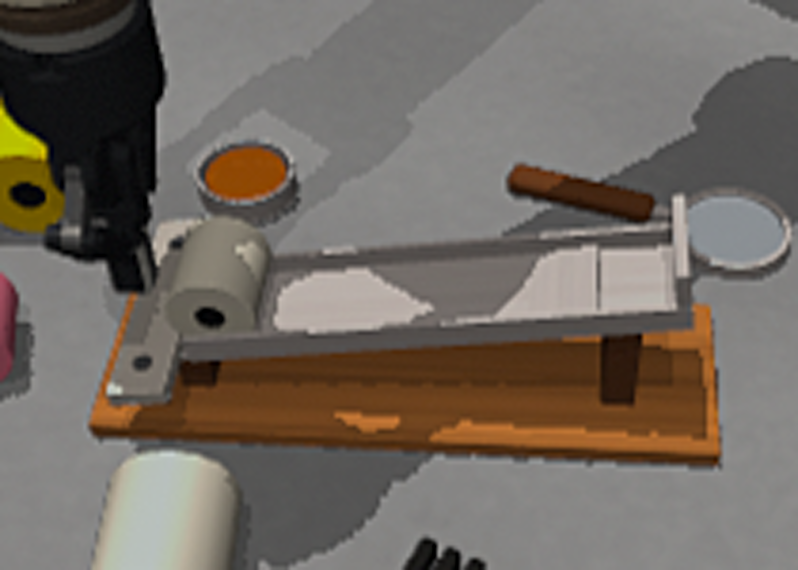

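The finger is behind the roller over the bar (crop 130,285), with the roller at (220,275). Now push slowly along the 9 degree slope.

Call:
drive_tool --steps '[{"slide":[0.004,0,-0.0006],"angular":[0,0,0]},{"slide":[0.008,0,-0.0013],"angular":[0,0,0]},{"slide":[0.012,0,-0.0019],"angular":[0,0,0]},{"slide":[0.015,0,-0.0024],"angular":[0,0,0]},{"slide":[0.019,0,-0.003],"angular":[0,0,0]},{"slide":[0.023,0,-0.0036],"angular":[0,0,0]},{"slide":[0.028,0,-0.0044],"angular":[0,0,0]},{"slide":[0.033,0,-0.0052],"angular":[0,0,0]},{"slide":[0.038,0,-0.006],"angular":[0,0,0]},{"slide":[0.042,0,-0.0066],"angular":[0,0,0]}]'

```text
time: 6.15
position: [539.1, -227.3, 142.4]
tcp_rot: [-2.185, -2.257, 0.0]
wrist_force: [-0.6, -0.8, 0.4]
gripper_width: -0.1
gripper_force: 0.4
```

Call:
drive_tool --steps '[{"slide":[0.004,0,-0.0006],"angular":[0,0,0]},{"slide":[0.009,0,-0.0014],"angular":[0,0,0]},{"slide":[0.014,0,-0.0022],"angular":[0,0,0]},{"slide":[0.02,0,-0.0032],"angular":[0,0,0]},{"slide":[0.026,0,-0.0041],"angular":[0,0,0]},{"slide":[0.032,0,-0.0051],"angular":[0,0,0]},{"slide":[0.038,0,-0.006],"angular":[0,0,0]},{"slide":[0.044,0,-0.007],"angular":[0,0,0]},{"slide":[0.049,0,-0.0078],"angular":[0,0,0]},{"slide":[0.053,0,-0.0084],"angular":[0,0,0]}]'

```text
time: 7.4
position: [537.8, -187.6, 148.7]
tcp_rot: [2.185, 2.257, -0.0]
wrist_force: [0.4, -1.0, 0.1]
gripper_width: -0.1
gripper_force: 0.4
```

```bash
python3 - <<'E'
from h import *
s=ctrl.sense(); print(s["position"],s["wrist_force"],s["time"])
f=ctrl.grab_frame("scene"); save(f,"s4.png",(190,110,400,260),3.8)
E
```

```text
[ 537.83285285 -187.64367323  148.69973757] [ 0.41490207 -1.00456604  0.10278145] 7.4
```

View pics/s4.png

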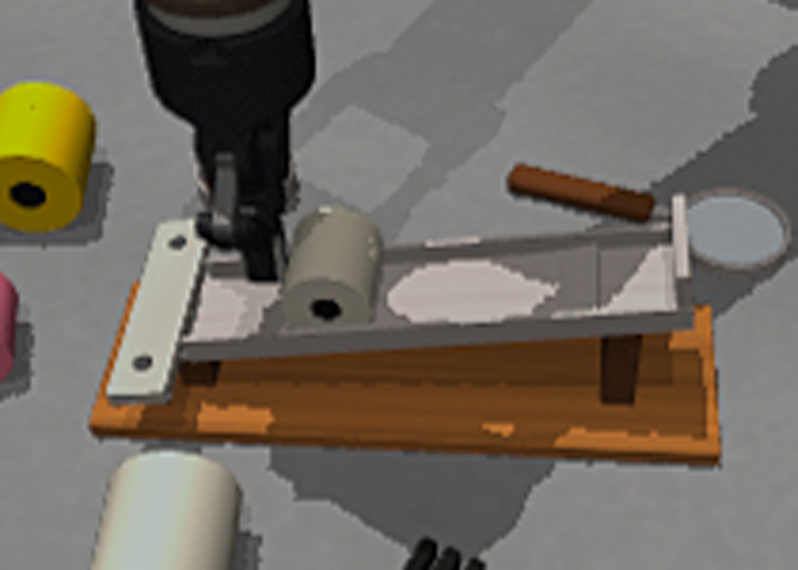

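The roller is being pushed cleanly up the gutter (crop 330,265) with the finger touching behind it (265,250). I'll continue.

Call:
drive_tool --steps '[{"slide":[0.004,0,-0.0006],"angular":[0,0,0]},{"slide":[0.009,0,-0.0014],"angular":[0,0,0]},{"slide":[0.014,0,-0.0022],"angular":[0,0,0]},{"slide":[0.02,0,-0.0031],"angular":[0,0,0]},{"slide":[0.026,0,-0.004],"angular":[0,0,0]},{"slide":[0.032,0,-0.005],"angular":[0,0,0]},{"slide":[0.038,0,-0.0059],"angular":[0,0,0]},{"slide":[0.044,0,-0.0068],"angular":[0,0,0]},{"slide":[0.049,0,-0.0076],"angular":[0,0,0]},{"slide":[0.053,0,-0.0082],"angular":[0,0,0]}]'

```text
time: 8.7
position: [536.5, -147.9, 154.9]
tcp_rot: [2.185, 2.257, -0.0]
wrist_force: [-0.1, -0.8, 0.7]
gripper_width: -0.0
gripper_force: 0.4
```

Call:
drive_tool --steps '[{"slide":[0.004,0,-0.0006],"angular":[0,0,0]},{"slide":[0.009,0,-0.0014],"angular":[0,0,0]},{"slide":[0.014,0,-0.0022],"angular":[0,0,0]},{"slide":[0.02,0,-0.0031],"angular":[0,0,0]},{"slide":[0.026,0,-0.004],"angular":[0,0,0]},{"slide":[0.032,0,-0.005],"angular":[0,0,0]},{"slide":[0.038,0,-0.0059],"angular":[0,0,0]},{"slide":[0.044,0,-0.0068],"angular":[0,0,0]},{"slide":[0.049,0,-0.0076],"angular":[0,0,0]},{"slide":[0.053,0,-0.0082],"angular":[0,0,0]}]'

```text
time: 9.95
position: [535.2, -108.2, 161.0]
tcp_rot: [2.185, 2.257, -0.0]
wrist_force: [0.4, -0.7, -0.2]
gripper_width: -0.2
gripper_force: 0.4
```

Call:
drive_tool --steps '[{"slide":[0.003,0,-0.0005],"angular":[0,0,0]},{"slide":[0.007,0,-0.0011],"angular":[0,0,0]},{"slide":[0.011,0,-0.0018],"angular":[0,0,0]},{"slide":[0.015,0,-0.0024],"angular":[0,0,0]},{"slide":[0.019,0,-0.003],"angular":[0,0,0]},{"slide":[0.023,0,-0.0037],"angular":[0,0,0]},{"slide":[0.027,0,-0.0043],"angular":[0,0,0]},{"slide":[0.031,0,-0.005],"angular":[0,0,0]},{"slide":[0.035,0,-0.0056],"angular":[0,0,0]},{"slide":[0.038,0,-0.006],"angular":[0,0,0]}]'

```text
time: 11.2
position: [534.4, -79.8, 165.5]
tcp_rot: [2.185, 2.257, 0.0]
wrist_force: [-0.3, -1.3, 1.1]
gripper_width: 0.1
gripper_force: 0.8
```

```bash
python3 - <<'E'
from h import *
s=ctrl.sense(); print(s["position"],s["wrist_force"],s["time"])
f=ctrl.grab_frame("scene"); save(f,"s5.png",(240,110,400,240),4.5)
E
```

```text
[534.39286515 -79.80776169 165.54610152] [-0.28392035 -1.349489    1.10300963] 11.2
```

View pics/s5.png

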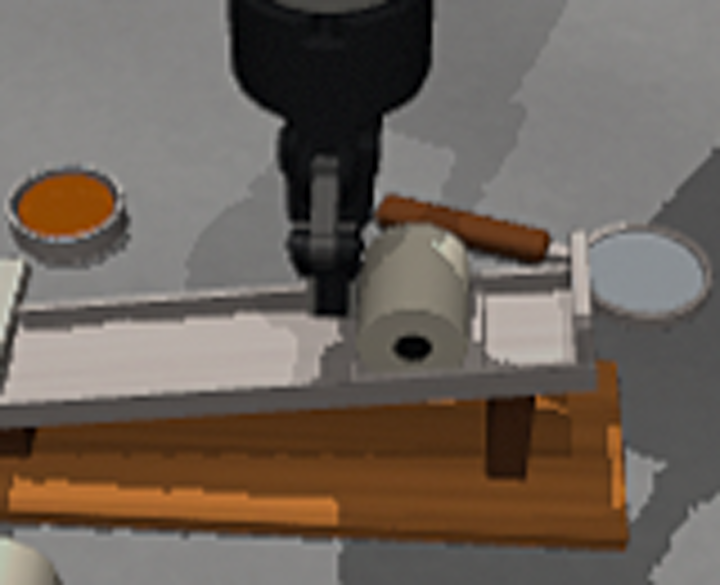

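The roller is on the ridge ramp (crop 412,300) and the crest is at about x=480 in the crop. I'll slow down for the crossing.

Call:
drive_tool --steps '[{"slide":[0.002,0,-0.0003],"angular":[0,0,0]},{"slide":[0.005,0,-0.0008],"angular":[0,0,0]},{"slide":[0.008,0,-0.0013],"angular":[0,0,0]},{"slide":[0.011,0,-0.0018],"angular":[0,0,0]},{"slide":[0.014,0,-0.0022],"angular":[0,0,0]},{"slide":[0.017,0,-0.0027],"angular":[0,0,0]},{"slide":[0.02,0,-0.0032],"angular":[0,0,0]},{"slide":[0.023,0,-0.0037],"angular":[0,0,0]},{"slide":[0.026,0,-0.0041],"angular":[0,0,0]},{"slide":[0.028,0,-0.0044],"angular":[0,0,0]}]'

```text
time: 12.5
position: [533.6, -58.8, 168.8]
tcp_rot: [-2.185, -2.257, 0.0]
wrist_force: [0.3, -2.4, 1.1]
gripper_width: -0.2
gripper_force: 0.8
```

Call:
drive_tool --steps '[{"slide":[0.002,0,-0.0003],"angular":[0,0,0]},{"slide":[0.004,0,-0.0006],"angular":[0,0,0]},{"slide":[0.006,0,-0.001],"angular":[0,0,0]},{"slide":[0.008,0,-0.0013],"angular":[0,0,0]},{"slide":[0.01,0,-0.0016],"angular":[0,0,0]},{"slide":[0.012,0,-0.0019],"angular":[0,0,0]},{"slide":[0.014,0,-0.0022],"angular":[0,0,0]},{"slide":[0.016,0,-0.0025],"angular":[0,0,0]},{"slide":[0.017,0,-0.0027],"angular":[0,0,0]},{"slide":[0.017,0,-0.0027],"angular":[0,0,0]}]'

```text
time: 13.75
position: [533.3, -46.2, 170.8]
tcp_rot: [-2.185, -2.257, 0.0]
wrist_force: [0.1, -0.6, -0.2]
gripper_width: 0.1
gripper_force: 0.0
```

```bash
python3 - <<'E'
from h import *
s=ctrl.sense(); print(s["position"],s["wrist_force"],s["time"])
f=ctrl.grab_frame("scene"); save(f,"s6.png",(280,120,400,220),6)
E
```

```text
[533.25613463 -46.15361108 170.78278374] [ 0.07434438 -0.62256749 -0.20219025] 13.75
```

View pics/s6.png

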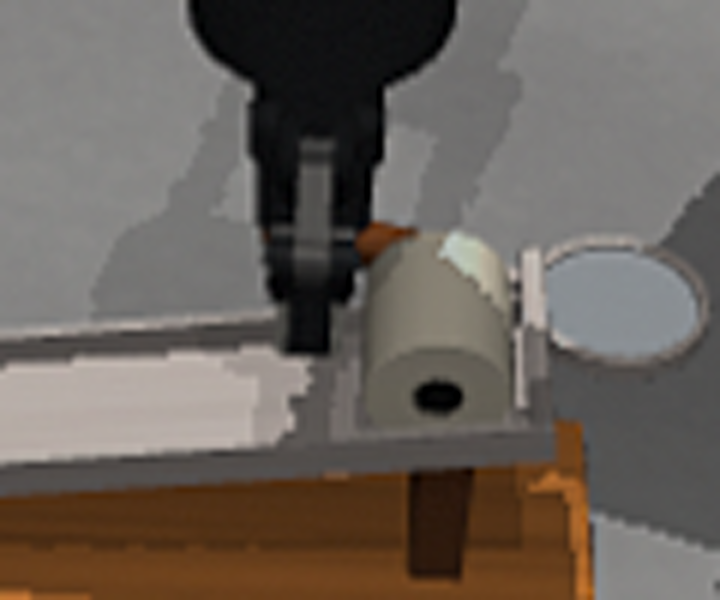

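The roller has dropped past the crest (crop x≈340) and rests beside the stop (530), with a gap to the finger and no contact force. Now retreat.

Call:
drive_tool --steps '[{"slide":[-0.01,0,0],"angular":[0,0,0]},{"slide":[-0.025,0,0],"angular":[0,0,0]},{"slide":[-0.04,0,-0.02],"angular":[0,0,0]},{"slide":[-0.06,0,-0.05],"angular":[0,0,0]},{"slide":[-0.09,0,-0.08],"angular":[0,0,0]},{"slide":[-0.12,0,-0.11],"angular":[0,0,0]},{"slide":[-0.15,0,-0.14],"angular":[0,0,0]},{"slide":[-0.18,0,-0.17],"angular":[0,0,0]},{"slide":[-0.2,0,-0.19],"angular":[0,0,0]},{"slide":[-0.21,0,-0.2],"angular":[0,0,0]}]'

```text
time: 15.05
position: [538.4, -204.8, 322.2]
tcp_rot: [2.185, 2.255, 0.001]
wrist_force: [-0.4, -0.8, 0.4]
gripper_width: -0.1
gripper_force: 0.0
```

```bash
python3 - <<'E'
from h import *
s=ctrl.sense(); print(s["position"],s["wrist_force"],s["time"])
f=ctrl.grab_frame("scene"); save(f,"s7.png",(230,120,410,280),3.6); W=world(f)
v,u=np.indices(f["depth"].shape)
m=(f["depth"]>0)&(abs(W[...,0]-531)<35)&(abs(W[...,1]+8)<45)&(W[...,2]>105)&(W[...,2]<150)
Q=W[m]; t=Q[Q[:,2]>122]; print(len(t),np.median(t,0),Q[:,2].max())
E
```

```text
[ 538.43263067 -204.7657298   322.16324048] [-0.38471347 -0.84086302  0.40349456] 15.05
307 [536.67906442  -6.5511998  125.61378798] 129.03855160238317
```

View pics/s7.png

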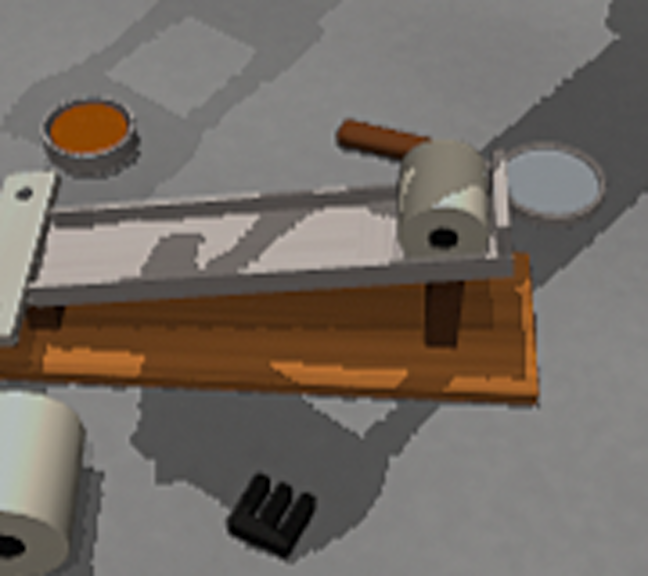

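The roller rests by itself in the seat (crop 443,205), centre y about -7 and top at about 127 mm as expected. The tin, mute and lens have not moved, so I'm handing in.

```bash
python3 -c "from cell import ctrl; print(ctrl.sign_off())"
```

```text
the job is handed in; nothing more can be done
None
```

I pushed the small white roller slowly up the gutter and over the ridge into its seat. It was staying there by itself with the finger clear, the tin, mute and lens were untouched, and I handed the job in at about 15 s.

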